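# Load a ring core and hold the tester's sprung cover at the index

### The job

Slide the smaller of the two ring cores over the test post of the core tester until it lies flat on the post's shoulder, and let go of it. Then lift the tester's sprung cover by its front grip until the cover is in line with the steel index arm beside it, and keep holding it there, still, so that a colleague can connect the leads: the job finishes while you are holding the cover. Do not shift the index arm, and leave the other loose things where they lie.

Things in the scene. Friction and masses are not known exactly. Their poses are not given: they have to be found in the camera images.
- core_center (a point): centre (half-way up) of the smaller ring core, a plain grey loose ring lying flat: 56 mm outside diameter, 31 mm hole, 18 mm thick, 0.12 kg. z axis along the hole. Only one other ring core is there, the larger one (68 mm, 22 mm thick); either may lie in the left place or in the right one, nearer the tester.
- big_core_center (a point): centre (half-way up) of the larger ring core, the same grey, 68 mm outside diameter, 22 mm thick, loose; to be left alone.
- tester: the core tester, fixed to the bench: a low grey base plate (12 mm thick) with an open-topped aluminium box (120 mm in x, 130 mm in y, top 74 mm above the bench) under a hinged cover, a steel test post to the right of the box and an index arm at its left. Origin on the bench top under the centre of the box; x points to the back (hinge side), y to the left, z up. The tester may stand turned by up to 0.2 rad.
- post_shoulder (a point): centre of the flat ring-shaped shoulder of the tester's upright test post, 42 mm above the bench, on the post's axis, 80 mm beside the right wall of the box. The shoulder is 42 mm in diameter; above it stands the 23 mm shaft, 37 mm high with a tapered top (27 mm straight, then 10 mm taper to 12 mm diameter). A core that is fully down has its underside on the shoulder, its centre 9 mm above this point. Axes as the tester's.
- cover_hinge (a point): middle of the cover's hinge axis, at the back edge of the box, 80 mm above the bench. Its y axis is the hinge axis; its -x axis points along the cover to its front edge and turns with the cover.
- cover (a joint): opening angle of the cover in rad: 0 shut (level), growing as the front edge goes up, stop at 1.3. A spring and its weight pull it shut: about 4 N at the grip (square to the cover) to start, 5 to 7 N at the index; it falls shut when let go. The cover is a flat 8 mm plate, 124 mm from hinge to front edge, 134 mm wide.
- cover_grip (a point): centre of the cover's grip: a black crosswise roller, 20 mm in diameter and 22 mm long (along the hinge direction), fixed on a tab in front of the middle of the cover's front edge, 150 mm from the hinge axis and 80 mm above the bench when shut; 30 mm of free room between its centre and the box front. Can be pinched from above across its two flat ends (fingers closing along the tester's y).
- index (a joint): angle of the steel index arm in rad, measured like the cover's: the cover is in line with the arm when both angles are equal. Set somewhere from 0.4 to 0.9; stiff, not to be moved.
- index_tip (a point): centre of the small round head (16 mm) at the free end of the index arm, 132 mm from the hinge axis, 72 mm to the left of the cover's middle plane. The arm is a 4 x 10 mm steel bar that turns about the cover's hinge axis; just left of it stands a fixed curved rod with white graduations, which like the arm reaches up to about 190 mm above the bench: carry things over it or round it.
- nylon_roller: white nylon guide roller standing on its flat side, 40 mm in diameter, 16 mm high, loose, to be left alone. Origin at the centre of its underside.
- spanner: small steel spanner lying near the bench's front edge, 161 mm long, 7 mm thick, loose, to be left alone. Origin at the centre of its underside.
- kraft_box: closed brown cardboard box 155 x 64 x 47 mm, loose, to be left alone. Origin at the centre of its underside.
There are look-alikes about, which are no part of the job. Leave any blue or turquoise look-alike of the part that bears core_center alone.

How it is judged:
On the way, in this order (a step that is already met when the one before it is completed fails the run):
1. the smaller core lies flat on the shoulder of the test post, let go (horizontal distance between core_center and post_shoulder below 0.007 m and z of core_center in the frame of post_shoulder between 0.006 and 0.012 m and angle between core_center's own z axis and vertical below 0.1 rad and contact force between the fingers and core below 0.1 N), for 0.3 s.
2. the cover is held still by the fingers in line with the index arm (angle between the x axis of cover and the x axis of index, either way round below 0.08 rad and contact force between the fingers and cover above 1 N and velocity of joint cover between -0.08 and 0.08 rad/s), for 0.5 s.
At the end, for the whole second after the job is handed in: The smaller core is on the post, flat on the shoulder (within 3 mm in height, 7 mm of the axis, 0.1 rad of level) and untouched by the fingers; the cover is held by the fingers alone (over 1 N, no loose thing propping it), still, within 0.08 rad of the index arm (all of step 1 and all of step 2 and contact force between each of core, big_core, nylon_roller, spanner, kraft_box and cover below 0.1 N); the arm keeps its last pose, push and grip.
It fails at once if the index arm is shifted by more than 6 mm at its head (distance of index_tip from where it was at the start of the episode above 0.006 m).
It fails at once if the larger core is moved by more than 25 mm (distance of big_core_center from where it was at the start of the episode above 0.025 m).
It fails at once if the nylon roller is moved by more than 25 mm (distance of nylon_roller from where it was at the start of the episode above 0.025 m).
It fails at once if the spanner is moved by more than 25 mm (distance of spanner from where it was at the start of the episode above 0.025 m).
It fails at once if the cardboard box is moved by more than 25 mm (distance of kraft_box from where it was at the start of the episode above 0.025 m).
It also fails if it takes over 64 s, if anything falls off the work surface, if the arm or the gripper's body presses on something with over 40 N, if the wrist force passes 120 N, or if a joint passes its speed limit or range.

### The arm

A 7-joint arm with a two-finger parallel gripper is mounted at the origin on a cart in front of the work surface, level with it; the furniture and walls round the work are solid. World frame = base frame: x ahead of the robot, y to its left, z up, the work surface at z = 0. Lengths are in m, angles in rad, forces in N, time in s.
With the tool pointing down it reaches from about 0.35 to 0.9 m from the base axis. Payload 7.2 kg.
Tool frame: the origin (TCP) lies at the very end of the fingers, on their centre line; the grasp point (between the pads) lies 19 mm behind it; z points along the fingers, y is the line along which they close (so a half turn about z gives the same grasp; the last joint's range is limited). The gripper opens to 85 mm and grips with 20 to 120 N. Pads are 22 mm wide; open, the fingers measure 114 mm over their backs; the gripper's body (76 mm by 85 mm) begins 54 mm behind the grasp point. The pads swing forward as they close: fully open they stand 13 mm farther back than shut.
Start: joints at [1.208, 0.411, -0.013, 1.596, 0.006, 1.134, -0.082], TCP at [0.182, -0.598, 0.231] pointing down, gripper open.
Joint ranges: [-2.95, 2.95], [-0.29, 1.99], [-1.47, 1.44], [0.14, 2.54], [-1.03, 4.17], [0.13, 1.85], [-2.86, 2.86]. Speed limits (rad/s): [2.39, 2.39, 3.01, 3.01, 3.14, 3.14, 3.14].

### API

Orientations are given as a unit quaternion [x, y, z, w].
In Python, from station import read_state, capture, finish_job gives the robot as it stands.
- The arm moves only by the tool carry_out, never from a script. Its argument "rows" is a list that holds one entry, the list of rows, each a list of 7 numbers: the finger opening in cm, from 0 to 8.54, then the shift along the tool's x, y, z in cm, then the turn, a rotation vector about the tool's x, y, z in rad. A call has 1 to 5 rows; each row is the pose to reach, as a shift and turn from the pose commanded when the call began, along the tool's axes at that moment; what a row does not reach only later rows make up. A row lasts 1/12 s, in which the tool goes at most 41.7 mm and 7.16 degrees, less where a joint would pass 70% of its speed; a pose out of reach is approached as far as the arm can. A call with a gripper value outside its range is refused whole. The fingers move at their own pace and stop on an object; "force" is the grip in N (left out, the last holds). Time passes only in rows, so rows that repeat a pose let the fingers close. It gives the time, the measured TCP pose, the force, the opening and the grip force at its end, in the units of the state.
- read_state(): the state, without advancing time (a new reading comes with each control period).
- capture(name): name is "side" or "top"; returns a dict with "pixels" (480x640x3 uint8, blue, green, red), "mtx" (3x3 intrinsics, pixels), "k1" (the pictures are not rectified: a ray, as slopes to the right and down, at radius r is drawn at 1 + k1 r^2 times it, then the intrinsics apply), "R" (3x3) and "t" (3): a world point X has camera coordinates R X + t. Camera axes: x right, y down, z forward; pixel columns grow to the right and rows downward; lengths in m; the calibration is good to about 2 mm. A picture is of the moment at which its call begins. There is no depth.
- finish_job(): hands the job in; it is judged then, once.
The state is a dict: "time": time; "joint_pos": joint angles; "dq": joint speeds; "effort": joint torques, N m; "position": TCP position; "eef_rot": TCP orientation; "force": force on the tool from outside, world axes, zero at the start; "moment": the same for the moment, N m; "opening": finger opening in m; "grip_force": force on a finger pad.
Only numpy, scipy, OpenCV 4.12 (cv2) and the standard library are available. Lean on these libraries where they do the work, as an engineer would, in place of code of your own. Each camera call takes 0.05 s, during which the arm holds its last target. There are 200 camera calls.

## Working session

There is one attempt and no reset: what is moved stays moved. The work goes in short steps, Python scripts to look and compute and a tool call to move; the robot and the scene stay as the last step left them, time stands still between calls to the robot, and variables do not carry over. Pictures are saved under pics/ and viewed, at most 13 in all, crops included, and the job is handed in when it is done.

Besides the shell and the picture viewer there is one more tool, called after ">>>" as name([rows], argument=value, ...), one row to a line, values as JSON. carry_out: Moves the arm, as the interface text tells. Its arguments: {"type":"object","properties":{"rows":{"type":"array"},"force":{"type":"number"}},"required":["rows"]}

```bash
mkdir -p pics; ls; python3 - <<'E'
from station import *
import cv2
s=read_state()
for k,v in s.items(): print(k,v)
for n in("side","top"):
    c=capture(n); cv2.imwrite(f"pics/{n}0.png",c["pixels"]); print(n,c["mtx"],c["k1"],c["R"],c["t"])
E
```

```text
pics
time 0.0
joint_pos [ 1.20776578  0.4119103  -0.01270993  1.59705204  0.00558618  1.13425639
 -0.08216087]
dq [-0.0002935   0.00165129 -0.0001902  -0.00121806  0.00050578  0.00044409
  0.00057009]
effort [-5.42327034e-04 -6.00629997e+01  6.81298915e-01 -2.99410576e+01
  1.35323487e-02  1.09081389e-02 -1.06223433e-05]
position [ 0.18143378 -0.59757806  0.2304433 ]
eef_rot [ 9.89149603e-01  1.46909601e-01 -1.66421905e-04 -7.77724038e-04]
force [-0.83361274  0.3756689   0.74238458]
moment [ 0.00358722  0.0322215  -0.03155619]
grip_force 0.0
opening 0.08553650599003657
side [[554.35269573   0.         319.21077065]
 [  0.         554.35269573 239.36201659]
 [  0.           0.           1.        ]] 0.03377154988185252 [[-0.98752303 -0.15742324 -0.00402417]
 [-0.06112722  0.406754   -0.91149035]
 [ 0.14512661 -0.89987172 -0.41130178]] [0.55100741 0.09891259 1.09651101]
top [[547.65017737   0.         320.93949055]
 [  0.         547.65017737 241.86312284]
 [  0.           0.           1.        ]] 0.011719534791874008 [[-0.02584441 -0.99955527 -0.01487729]
 [-0.98769421  0.02782839 -0.15390167]
 [ 0.15424723  0.01071672 -0.98797416]] [0.05396692 0.53352596 1.24362661]
```

View pics/top0.png

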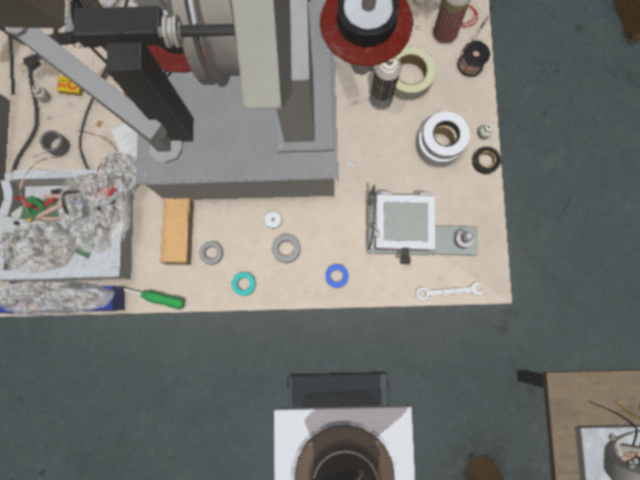

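View pics/side0.png

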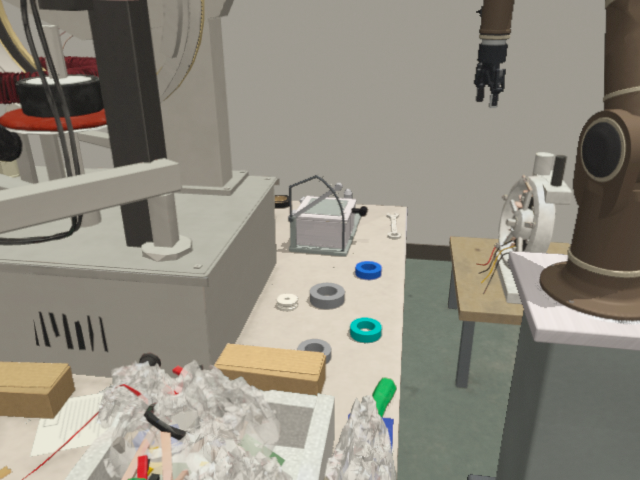

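The top view shows the smaller grey ring at (211,252), the larger one at (286,248), the post at (464,238), the grip at (405,256) and the spanner at (450,291). The side view shows the tester around (325,220). The smaller core is on the left. Next I'll measure.

```bash
cat > h.py <<'E'
import numpy as np, cv2
from station import *
def rays(c,uv):
    uv=np.atleast_2d(np.float64(uv)); p=(uv-c["mtx"][:2,2])/c["mtx"][0,0]
    q=p.copy()
    for _ in range(20): q=p/(1+c["k1"]*(q**2).sum(1,keepdims=True))
    d=np.c_[q,np.ones(len(q))]@c["R"]; return -c["R"].T@c["t"],d
def plane(c,uv,z):
    o,d=rays(c,uv); return o+d*((z-o[2])/d[:,2])[:,None]
def proj(c,X):
    X=np.atleast_2d(X)@c["R"].T+c["t"]; q=X[:,:2]/X[:,2:]
    return q*(1+c["k1"]*(q**2).sum(1,keepdims=True))*c["mtx"][0,0]+c["mtx"][:2,2]
def crop(c,u0,v0,w,h,f,name):
    cv2.imwrite(name,cv2.resize(c["pixels"][v0:v0+h,u0:u0+w],None,fx=f,fy=f,interpolation=cv2.INTER_CUBIC))
E
python3 - <<'E'
from h import *
t=capture("top"); s=capture("side")
for p,z in [((211,252),.009),((286,248),.011),((464,238),.079),((405,256),.08),((450,291),0),((177,231),.047),((273,220),.016)]: print(p,plane(t,p,z).round(4))
a=cv2.resize(t["pixels"][175:310,345:505],None,fx=5,fy=5,interpolation=cv2.INTER_CUBIC)[:600]
b=cv2.resize(s["pixels"][165:265,275:385],None,fx=6,fy=6,interpolation=cv2.INTER_CUBIC)
cv2.imwrite("pics/t1.png",a[:600,:800]); cv2.imwrite("pics/s1.png",b)
# rings
g=t["pixels"][235:270,195:305].astype(int); sat=g.max(2)-g.min(2)
m=((sat<22)&(g.max(2)<190)).astype(np.uint8)
n,l,st,ce=cv2.connectedComponentsWithStats(m)
for i in range(1,n):
    if st[i,4]>80:
        cs,_=cv2.findContours((l==i).astype(np.uint8),cv2.RETR_EXTERNAL,cv2.CHAIN_APPROX_NONE)
        e=cv2.fitEllipse(cs[0]); u=np.add(e[0],(195,235)); print(u,e[1],st[i,4],plane(t,u,.009),plane(t,ce[i]+(195,235),.009))
E
```

```text
(211, 252) [[0.5227 0.305  0.009 ]]
(286, 248) [[0.527  0.1242 0.011 ]]
(464, 238) [[ 0.5287 -0.2857  0.079 ]]
(405, 256) [[ 0.4911 -0.1501  0.08  ]]
(450, 291) [[ 0.4143 -0.2641  0.    ]]
(177, 231) [[0.5693 0.3772 0.047 ]]
(273, 220) [[0.5954 0.1541 0.016 ]]
[285.78836823 248.40883541] (28.703710556030273, 28.915935516357422) 556 [[0.5263482  0.12482998 0.009     ]] [[0.52603841 0.12480172 0.009     ]]
[210.8329525  252.38770485] (23.598711013793945, 24.502599716186523) 412 [[0.52173504 0.3054432  0.009     ]] [[0.52158789 0.30550782 0.009     ]]
```

View pics/t1.png

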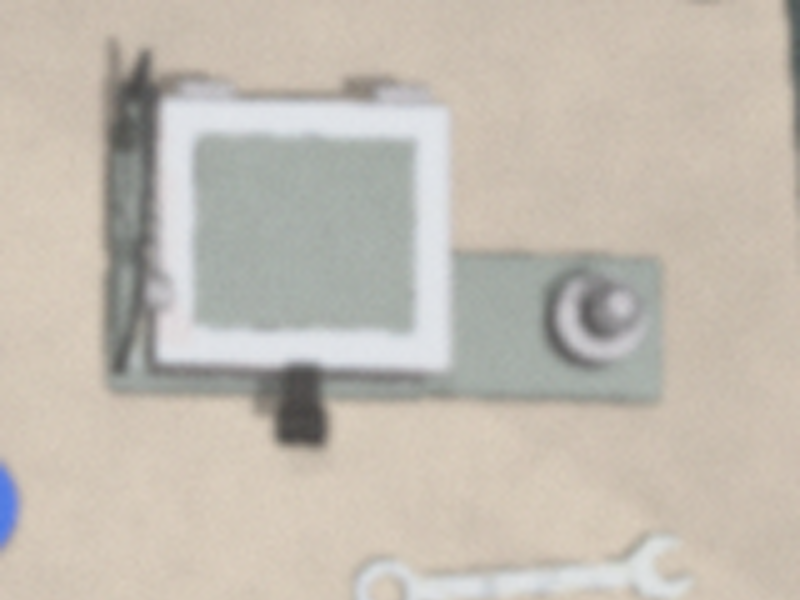

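View pics/s1.png

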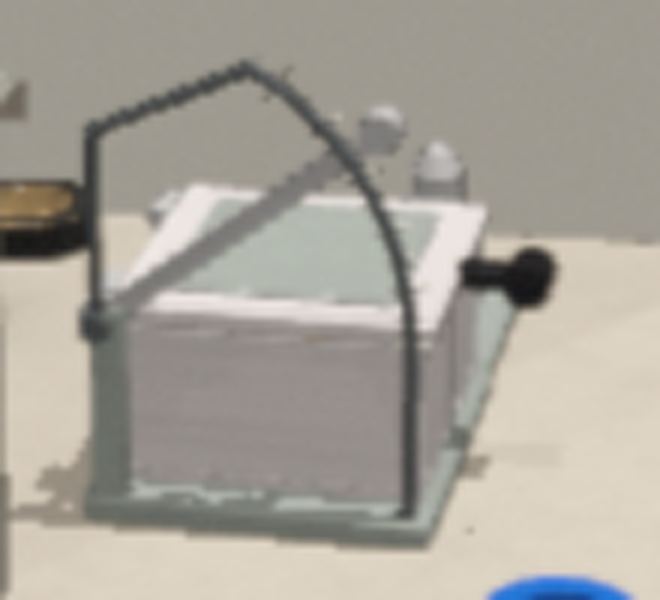

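The top crop shows the cover corners at crop (157,97), (450,103), (155,367) and (452,370), with the grip at (302,420), the shoulder at (597,317) and the post tip at (617,302). In the side crop the index head is at (382,128), the grip at (535,277) and the post tip at (438,145). I'll fit the tester pose to these.

```bash
cat > fit.py <<'E'
from h import *
from scipy.optimize import least_squares
t=capture("top"); s=capture("side")
T=lambda u,v:(t,(u/5+345-.4,v/5+175-.4)); S=lambda u,v:(s,(u/6+275-.42,v/6+165-.42))
def model(p):
    x,y,w,a,px=p
    return [(T(157,97),(.06,.067,.084)),(T(450,103),(.06,-.067,.084)),(T(155,367),(-.064,.067,.084)),(T(452,370),(-.064,-.067,.084)),
     (T(302,423),(-.09,0,.085)),(T(597,317),(px,-.145,.042)),(T(621,300),(px,-.145,.079)),(T(159,292),(.06-.132*np.cos(a),.072,.085+.132*np.sin(a))),
     (S(485,207),(-.064,-.067,.084)),(S(420,330),(-.064,.067,.084)),(S(195,187),(.06,-.067,.084)),(S(535,277),(-.09,.011,.08)),(S(438,143),(px,-.145,.079)),
     (S(382,130),(.06-.132*np.cos(a),.075,.08+.132*np.sin(a)))]
def world(p,q):
    c,n=np.cos(p[2]),np.sin(p[2]); return np.array([p[0]+c*q[0]-n*q[1],p[1]+n*q[0]+c*q[1],q[2]])
def res(p): return np.concatenate([proj(o[0],world(p,q))[0]-o[1] for o,q in model(p)])
if __name__=="__main__":
    r=least_squares(res,[.56,-.15,0,.6,0],loss="soft_l1"); p=r.x
    print(p.round(4)); print(res(p).reshape(-1,2).round(1).tolist())
    print("post",world(p,(p[4],-.145,.042)),"grip",world(p,(-.09,0,.08)),"hinge",world(p,(.06,0,.08)),"tip",world(p,(.06-.132*np.cos(p[3]),.072,.08+.132*np.sin(p[3]))))
E
python3 fit.py
```

```text
[ 0.5716 -0.154  -0.0508  0.6589 -0.0298]
[[0.0, 0.4], [0.0, 0.4], [-0.1, -0.2], [-0.0, 0.5], [0.2, 0.6], [1.0, -0.0], [0.2, 0.7], [0.0, 0.1], [0.0, -0.1], [1.7, 0.1], [-1.9, -0.2], [-2.1, 2.3], [-0.9, 1.1], [-1.2, 0.6]]
post [ 0.53448298 -0.29733083  0.042     ] grip [ 0.48176032 -0.14946412  0.08      ] hinge [ 0.63156697 -0.15707783  0.08      ] tip [ 0.53098784 -0.07987311  0.16081627]
```

```bash
cat > mv.py <<'E'
import sys, numpy as np
from scipy.spatial.transform import Rotation as R
from station import read_state
# usage: mv.py x y z yaw tilt : yaw = world yaw of tool x axis, tool down; tilt = turn about tool y after
x,y,z,yaw=map(float,sys.argv[1:5]); tilt=float(sys.argv[5]) if len(sys.argv)>5 else 0
s=read_state(); A=R.from_quat(s["eef_rot"])
B=R.from_euler("z",yaw)*R.from_rotvec([np.pi,0,0])*R.from_rotvec([0,tilt,0])
print("now",s["time"],s["position"].round(4),"shift cm",(A.inv().apply(np.array([x,y,z])-s["position"])*100).round(2),"turn",(A.inv()*B).as_rotvec().round(3),"F",s["force"].round(1),"q",s["joint_pos"].round(2))
E
python3 mv.py .50 -.30 .27 .8; python3 mv.py .55 0 .27 1.3;python3 mv.py .5217 .3054 .2 1.571
```

```text
now 0.3 [ 0.1815 -0.5979  0.231 ] shift cm [ 39.13 -19.25  -3.89] turn [-0.001 -0.    -0.505] F [ 0.8 -0.2  0.3] q [ 1.21  0.41 -0.01  1.6   0.01  1.13 -0.08]
now 0.3 [ 0.1815 -0.5979  0.231 ] shift cm [ 52.63 -46.51  -3.88] turn [-0.    -0.    -1.005] F [ 0.8 -0.2  0.3] q [ 1.21  0.41 -0.01  1.6   0.01  1.13 -0.08]
now 0.3 [ 0.1815 -0.5979  0.231 ] shift cm [ 58.8  -76.55   3.14] turn [-0.    -0.    -1.276] F [ 0.8 -0.2  0.3] q [ 1.21  0.41 -0.01  1.6   0.01  1.13 -0.08]
```

>>> carry_out([
  [[8.5, 39.1, -19.2, -3.9, 0, 0, -0.5], [8.5, 39.1, -19.2, -3.9, 0, 0, -0.5], [8.5, 39.1, -19.2, -3.9, 0, 0, -0.5], [8.5, 39.1, -19.2, -3.9, 0, 0, -0.5], [8.5, 39.1, -19.2, -3.9, 0, 0, -0.5]],
])

```text
time: 0.72
position: [0.3343, -0.4549, 0.2502]
eef_rot: [0.921, 0.391, 0.0, 0.0]
force: [-0.0, -0.7, -0.0]
opening: 0.0852
grip_force: 0.0
```

```bash
python3 mv.py .55 0 .27 1.3
```

```text
now 0.7167 [ 0.3343 -0.4549  0.2502] shift cm [ 47.7  -16.1   -1.99] turn [ 0.     0.    -0.497] F [-0.  -0.7 -0. ] q [ 1.01  0.3  -0.19  1.71  0.06  1.13  0.02]
```

>>> carry_out([
  [[8.5, 18.4, -6.2, -1, 0, 0, 0], [8.5, 18.4, -6.2, -1, 0, 0, 0], [8.5, 18.4, -6.2, -1, 0, 0, 0], [8.5, 18.4, -6.2, -1, 0, 0, 0], [8.5, 18.4, -6.2, -1, 0, 0, 0]],
])

```text
time: 1.13
position: [0.4195, -0.2775, 0.2604]
eef_rot: [0.921, 0.389, 0.001, -0.0]
force: [0.4, -0.9, -0.6]
opening: 0.085
grip_force: 0.0
```

>>> carry_out([
  [[8.5, 18.4, -6.2, -1, 0, 0, -0.5], [8.5, 18.4, -6.2, -1, 0, 0, -0.5], [8.5, 18.4, -6.2, -1, 0, 0, -0.5], [8.5, 18.4, -6.2, -1, 0, 0, -0.5], [8.5, 18.4, -6.2, -1, 0, 0, -0.5]],
])

```text
time: 1.55
position: [0.5038, -0.1026, 0.2705]
eef_rot: [0.794, 0.608, 0.001, 0.0]
force: [0.9, 0.2, 0.2]
opening: 0.085
grip_force: 0.0
```

```bash
python3 mv.py .5217 .3054 .1 1.571
```

```text
now 1.55 [ 0.5038 -0.1026  0.2705] shift cm [39.82 -8.97 17.1 ] turn [ 0.001 -0.001 -0.265] F [0.9 0.2 0.2] q [ 0.53  0.23 -0.5   1.78  0.12  1.16 -0.27]
```

>>> carry_out([
  [[8.5, 19.9, -4.5, 0, 0, 0, 0], [8.5, 19.9, -4.5, 0, 0, 0, 0], [8.5, 19.9, -4.5, 0, 0, 0, 0], [8.5, 19.9, -4.5, 0, 0, 0, 0], [8.5, 19.9, -4.5, 0, 0, 0, 0]],
])

```text
time: 1.97
position: [0.513, 0.0995, 0.2701]
eef_rot: [0.797, 0.603, 0.0, 0.0]
force: [1.2, 0.3, -0.1]
opening: 0.0851
grip_force: 0.0
```

>>> carry_out([
  [[8.5, 19.9, -4.5, 9, 0, 0, -0.265], [8.5, 19.9, -4.5, 9, 0, 0, -0.265], [8.5, 19.9, -4.5, 9, 0, 0, -0.265], [8.5, 19.9, -4.5, 9, 0, 0, -0.265], [8.5, 19.9, -4.5, 9, 0, 0, -0.265]],
])

```text
time: 2.38
position: [0.5237, 0.2887, 0.1849]
eef_rot: [0.711, 0.703, 0.0, 0.0]
force: [1.3, -0.5, 0.8]
opening: 0.0851
grip_force: 0.0
```

```bash
python3 mv.py .5217 .3054 .1 1.571
```

```text
now 2.3833 [0.5237 0.2887 0.1849] shift cm [ 1.67 -0.22  8.49] turn [ 0.     0.    -0.012] F [ 1.3 -0.5  0.8] q [-0.11  0.49 -0.66  1.68  0.34  1.08 -0.88]
```

>>> carry_out([
  [[8.5, 1.7, -0.2, 12.5, 0, 0, -0.01], [8.5, 1.7, -0.2, 12.5, 0, 0, -0.01], [8.5, 1.7, -0.2, 12.5, 0, 0, -0.01], [8.5, 1.7, -0.2, 12.5, 0, 0, -0.01], [8.5, 1.7, -0.2, 12.5, 0, 0, -0.01]],
])

```text
time: 2.8
position: [0.5203, 0.3036, 0.059]
eef_rot: [0.707, 0.707, -0.002, -0.001]
force: [0.8, 0.5, 1.1]
opening: 0.0848
grip_force: 0.0
```

```bash
python3 mv.py .5217 .3054 .004 1.571;python3 - <<'E'
from h import *
t=capture("top"); s=capture("side")
cv2.imwrite("pics/c1.png",np.hstack([cv2.resize(t["pixels"][190:310,150:270],None,fx=3.3,fy=3.3),cv2.resize(s["pixels"][290:410,250:370],None,fx=3.3,fy=3.3)]))
E
```

```text
now 2.8 [0.5203 0.3036 0.059 ] shift cm [0.19 0.17 5.49] turn [-0.004  0.002 -0.   ] F [0.8 0.5 1.1] q [-0.19  0.65 -0.59  1.77  0.45  0.87 -0.99]
```

View pics/c1.png

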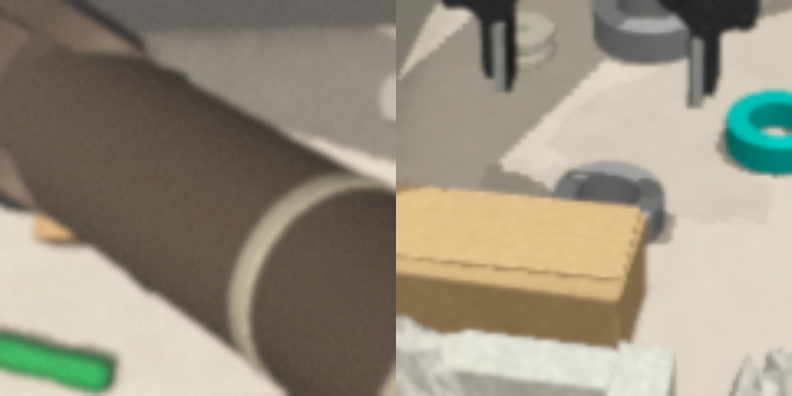

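The top view is blocked by the arm. The side view shows the open fingers at crop (500,60) and (700,75), straddling the ring at (610,200). I'll go down and grip.

>>> carry_out([
  [[8.5, 0.1, 0.1, 3, 0, 0, 0], [8.5, 0.1, 0.1, 5.5, 0, 0, 0], [8.5, 0.1, 0.1, 5.5, 0, 0, 0], [8.5, 0.1, 0.1, 5.5, 0, 0, 0]],
], force=35)

```text
time: 3.23
position: [0.5238, 0.3051, 0.0077]
eef_rot: [0.708, 0.706, 0.001, 0.0]
force: [0.7, 0.0, 1.3]
opening: 0.0849
grip_force: 0.0
```

>>> carry_out([
  [[4, 0, 0, 0, 0, 0, 0], [4, 0, 0, 0, 0, 0, 0], [4, 0, 0, 0, 0, 0, 0], [4, 0, 0, 0, 0, 0, 0], [4, 0, 0, 0, 0, 0, 0]],
], force=35)

```text
time: 3.65
position: [0.524, 0.3059, 0.0087]
eef_rot: [0.707, 0.707, 0.002, 0.001]
force: [-2.8, -1.9, 14.3]
opening: 0.0542
grip_force: 34.3
```

>>> carry_out([
  [[4, 0, 0, 0, 0, 0, 0], [4, 0, 0, 0, 0, 0, 0], [4, 0, 0, 0, 0, 0, 0]],
], force=35)

```text
time: 3.9
position: [0.524, 0.3059, 0.0087]
eef_rot: [0.707, 0.707, 0.002, 0.001]
force: [-3.6, -1.6, 12.8]
opening: 0.0541
grip_force: 34.3
```

>>> carry_out([
  [[4, 0, 0, -1, 0, 0, 0], [4, 0, 0, -3, 0, 0, 0], [4, 0, 0, -6, 0, 0, 0], [4, 0, 0, -10, 0, 0, 0], [4, 0, 0, -10, 0, 0, 0]],
])

```text
time: 4.32
position: [0.5259, 0.3082, 0.1141]
eef_rot: [0.707, 0.707, 0.005, 0.001]
force: [1.2, 2.4, -0.8]
opening: 0.0536
grip_force: 37.1
```

```bash
python3 mv.py .53 .15 .25 1.52;python3 - <<'E'
from h import *
s=capture("side"); p=read_state()["position"]
u=proj(s,p)[0]; print(u, read_state()["opening"])
x,y=int(u[0])-50,int(u[1])-60
print(x,y); crop(s,x,y,100,100,5,"pics/c2.png")
E
```

```text
now 4.3167 [0.5259 0.3082 0.1141] shift cm [-15.74   0.55 -13.68] turn [ 0.009 -0.006  0.05 ] F [ 1.2  2.4 -0.8] q [-0.16  0.58 -0.63  1.73  0.41  0.95 -0.95]
[308.48049621 298.26434102] 0.05311918765306761
258 238
```

View pics/c2.png

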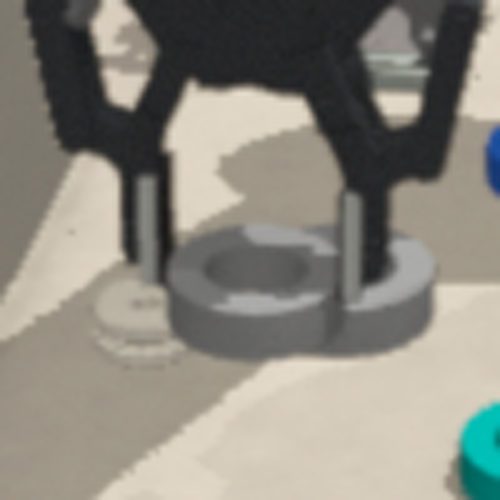

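The ring is held near its centre: its hole is at crop (257,268) and the TCP projects to (252,301). That puts the ring's underside about 8 mm below the TCP. I'll check that the grip is stable and start lifting.

>>> carry_out([
  [[4, 0, 0, -1, 0, 0, 0], [4, 0, 0, -3, 0, 0, 0], [4, 0, 0, -6, 0, 0, 0], [4, 0, 0, -9, 0, 0, 0], [4, 0, 0, -12, 0, 0, 0]],
], force=45)

```text
time: 4.78
position: [0.522, 0.3047, 0.2266]
eef_rot: [0.707, 0.707, -0.001, -0.0]
force: [-0.4, 1.1, -0.9]
opening: 0.0529
grip_force: 47.6
```

>>> carry_out([
  [[4, 0, 0, -3, 0, 0, 0], [4, 0, 0, -3, 0, 0, 0], [4, 0, 0, -3, 0, 0, 0], [4, 0, 0, -3, 0, 0, 0]],
])

```text
time: 5.12
position: [0.5223, 0.3046, 0.2549]
eef_rot: [0.707, 0.707, -0.001, -0.0]
force: [-0.6, -0.2, -1.4]
opening: 0.0531
grip_force: 47.6
```

```bash
python3 mv.py .53 .12 .265 1.52;python3 - <<'E'
from h import *
from fit import *
t=capture("top");s=capture("side"); st=read_state(); p=st["position"]; print(st["opening"],st["grip_force"])
u=proj(s,p)[0].astype(int); v=proj(t,p)[0].astype(int); print(u,v)
a=[cv2.resize(c["pixels"][w[1]-60:w[1]+40,w[0]-50:w[0]+50],None,fx=4,fy=4,interpolation=cv2.INTER_CUBIC) for c,w in((s,u),(t,v))]
cv2.imwrite("pics/c3.png",np.hstack(a))
E
```

```text
now 5.1167 [0.5223 0.3046 0.2549] shift cm [-18.46   0.79  -0.99] turn [-0.001  0.001  0.05 ] F [-0.6 -0.2 -1.4] q [-0.11  0.45 -0.69  1.58  0.29  1.22 -0.86]
0.052948038000432046 47.61298036202788
[309 210] [184 235]
```

View pics/c3.png

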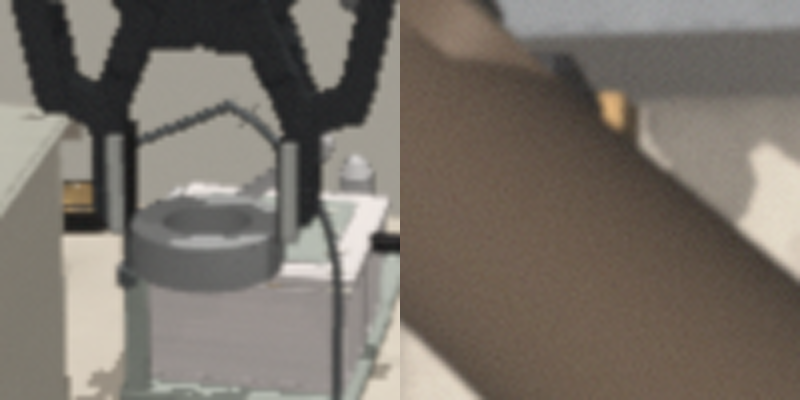

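The ring is still held level, with its hole at crop (208,220), and the opening is stable at 53 mm. I'll carry it over the tester towards the post.

>>> carry_out([
  [[4, -2, 0, -0.3, 0, 0, 0], [4, -6, 0.1, -1, 0, 0, 0], [4, -10, 0.2, -1, 0, 0, 0], [4, -14, 0.3, -1, 0, 0, 0], [4, -18, 0.4, -1, 0, 0, 0]],
])

```text
time: 5.73
position: [0.526, 0.1235, 0.265]
eef_rot: [0.707, 0.707, -0.0, -0.0]
force: [1.0, -0.4, -0.6]
opening: 0.0531
grip_force: 47.6
```

>>> carry_out([
  [[4, -4, 0.1, 0, 0, 0, 0], [4, -8, 0.2, 0, 0, 0, 0], [4, -12, 0.3, 0, 0, 0, 0], [4, -16, 0.4, 0, 0, 0, 0], [4, -20, 0.5, 0, 0, 0, 0]],
])

```text
time: 6.15
position: [0.5308, -0.0768, 0.2652]
eef_rot: [0.707, 0.707, -0.0, -0.0]
force: [1.1, 0.9, -1.7]
opening: 0.0537
grip_force: 47.6
```

>>> carry_out([
  [[4, -4, 0.1, 0, 0, 0, 0], [4, -8, 0.2, 0, 0, 0, 0], [4, -12, 0.3, 0, 0, 0, 0.05], [4, -16, 0.4, 0, 0, 0, 0.05], [4, -18, 0.5, 0, 0, 0, 0.05]],
])

```text
time: 6.57
position: [0.5346, -0.261, 0.2645]
eef_rot: [0.727, 0.687, -0.001, -0.0]
force: [-0.0, -1.2, -0.8]
opening: 0.0529
grip_force: 47.6
```

```bash
python3 mv.py .5345 -.2973 .12 1.52
```

```text
now 6.5667 [ 0.5346 -0.261   0.2645] shift cm [-3.6   0.23 14.45] turn [-0.002  0.002 -0.006] F [-0.  -1.2 -0.8] q [ 0.73  0.38 -0.48  1.6   0.19  1.21  0.15]
```

>>> carry_out([
  [[4, -3.6, 0.2, 0, 0, 0, 0], [4, -3.6, 0.2, 4, 0, 0, 0], [4, -3.6, 0.2, 8, 0, 0, 0], [4, -3.6, 0.2, 12, 0, 0, 0], [4, -3.6, 0.2, 14, 0, 0, 0]],
])

```text
time: 6.98
position: [0.5334, -0.2899, 0.1201]
eef_rot: [0.725, 0.689, -0.001, -0.003]
force: [-0.5, -0.2, -1.0]
opening: 0.0531
grip_force: 47.6
```

>>> carry_out([
  [[4, 0, 0, 0, 0, 0, 0], [4, 0, 0, 0, 0, 0, 0]],
])

```text
time: 7.15
position: [0.5358, -0.2904, 0.1246]
eef_rot: [0.725, 0.689, -0.0, -0.002]
force: [-0.2, -0.0, -0.8]
opening: 0.0532
grip_force: 47.7
```

```bash
python3 mv.py .5345 -.2973 .12 1.52; python3 - <<'E'
from h import *
t=capture("top");s=capture("side"); p=read_state()["position"]
print(proj(s,p),proj(t,p), proj(s,[.5345,-.2973,.079]))
a=[cv2.resize(c["pixels"][y:y+90,x:x+80],None,fx=5,fy=5,interpolation=cv2.INTER_CUBIC) for c,x,y in((s,305,130),(t,424,190))]
cv2.imwrite("pics/c4.png",np.hstack(a))
E
```

```text
now 7.15 [ 0.5358 -0.2904  0.1246] shift cm [-0.7  -0.09  0.46] turn [-0.003 -0.002  0.   ] F [-0.2 -0.  -0.8] q [ 0.74  0.54 -0.44  1.72  0.27  0.95  0.14]
[[345.42681053 171.84350449]] [[471.57744164 230.34072584]] [[346.62514012 189.50181092]]
```

View pics/c4.png

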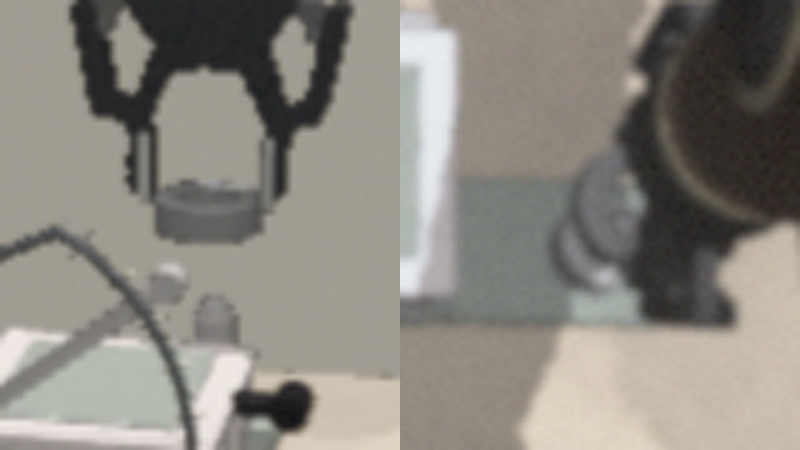

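In the side crop the ring centre is at u=208 and the post tip at u=216. In the top crop the ring's left edge is at u=575 and the shoulder's at u=555. I'll check the lateral offset numerically.

```bash
python3 - <<'E'
from h import *
t=capture("top"); p=read_state()["position"]; print(p)
a=np.linspace(0,2*np.pi,200)
def L(c,r,zs): return min(proj(t,np.c_[c[0]+r*np.cos(a),c[1]+r*np.sin(a),0*a+z])[:,0].min() for z in zs)
print("ring left pred",L(p,.028,(p[2]-.0087,p[2]+.0093)),"obs 458.8"); print("shoulder left pred",L([.5345,-.2973],.021,(.042,)),"obs 454.6")
print(L(p+[0,-.005,0],.028,(p[2]-.0087,p[2]+.0093)),L([.5345,-.2923],.021,(.042,)))
E
```

```text
[ 0.53782315 -0.291228    0.1278608 ]
ring left pred 457.88005112475196 obs 458.8
shoulder left pred 455.92234289743556 obs 454.6
460.16032601886366 453.7769818362299
```

```bash
for i in 1 2; do python3 mv.py .5335 -.2945 .1 1.52;  python3 -c "
from h import *
capture('side')"; done
```

```text
now 7.3 [ 0.5378 -0.2912  0.1279] shift cm [-0.35 -0.42  2.79] turn [ 0.003  0.001 -0.   ] F [ 1.1  0.4 -0.4] q [ 0.74  0.53 -0.44  1.72  0.27  0.95  0.14]
now 7.35 [ 0.5377 -0.2913  0.1279] shift cm [-0.34 -0.42  2.79] turn [ 0.003  0.001 -0.   ] F [ 1.3  0.  -0. ] q [ 0.74  0.53 -0.44  1.72  0.27  0.95  0.14]
```

>>> carry_out([
  [[4, -0.33, -0.37, 0, 0, 0, 0], [4, -0.33, -0.37, 2, 0, 0, 0], [4, -0.33, -0.37, 3, 0, 0, 0], [4, -0.33, -0.37, 4.2, 0, 0, 0], [4, -0.33, -0.37, 4.2, 0, 0, 0]],
])

```text
time: 7.82
position: [0.531, -0.2935, 0.0814]
eef_rot: [0.725, 0.689, -0.001, -0.002]
force: [-0.6, 0.5, -0.7]
opening: 0.0527
grip_force: 47.7
```

>>> carry_out([
  [[4, 0, 0, 0.7, 0, 0, 0], [4, 0, 0, 1.3, 0, 0, 0], [4, 0, 0, 1.3, 0, 0, 0]],
])

```text
time: 8.07
position: [0.5321, -0.2937, 0.0697]
eef_rot: [0.725, 0.689, -0.0, -0.001]
force: [-0.9, -0.0, -0.4]
opening: 0.0529
grip_force: 47.7
```

```bash
python3 mv.py .5335 -.2945 .0507 1.52; python3 - <<'E'
from h import *
t=capture("top");s=capture("side"); p=read_state()["position"]
print(p,proj(s,p))
a=[cv2.resize(c["pixels"][y:y+90,x:x+80],None,fx=5,fy=5,interpolation=cv2.INTER_CUBIC) for c,x,y in((s,305,130),(t,424,190))]
cv2.imwrite("pics/c5.png",np.hstack(a))
E
```

```text
now 8.0667 [ 0.5321 -0.2937  0.0697] shift cm [-0.07  0.15  1.9 ] turn [-0.001 -0.001 -0.   ] F [-0.9 -0.  -0.4] q [ 0.73  0.6  -0.42  1.76  0.31  0.85  0.11]
[ 0.53260206 -0.29390721  0.07074263] [[347.16332343 193.05638898]]
```

>>> carry_out([
  [[4, 0, 0, 0.5, 0, 0, 0], [4, 0, 0, 1.0, 0, 0, 0], [4, 0, 0, 1.5, 0, 0, 0], [4, 0, 0, 1.8, 0, 0, 0], [4, 0, 0, 1.8, 0, 0, 0]],
])

```text
time: 8.58
position: [0.532, -0.2938, 0.0518]
eef_rot: [0.725, 0.689, -0.0, -0.001]
force: [-0.2, -0.0, -1.1]
opening: 0.0534
grip_force: 47.7
```

>>> carry_out([
  [[4, 0, 0, 0.1, 0, 0, 0], [4, 0, 0, 0.2, 0, 0, 0], [4, 0, 0, 0.2, 0, 0, 0]],
])

```text
time: 8.83
position: [0.5327, -0.294, 0.0511]
eef_rot: [0.725, 0.689, -0.0, 0.0]
force: [-0.6, 0.1, -0.1]
opening: 0.0533
grip_force: 47.8
```

Almost on the shoulder. I'll lower it 3 mm more, release it and lift clear.

>>> carry_out([
  [[4, 0, 0, 0.1, 0, 0, 0], [4, 0, 0, 0.2, 0, 0, 0], [4, 0, 0, 0.3, 0, 0, 0], [4, 0, 0, 0.3, 0, 0, 0]],
])

```text
time: 9.17
position: [0.5328, -0.2941, 0.0507]
eef_rot: [0.725, 0.689, -0.0, 0.001]
force: [-9.2, 4.2, 24.3]
opening: 0.0533
grip_force: 50.4
```

>>> carry_out([
  [[8.5, 0, 0, 0, 0, 0, 0], [8.5, 0, 0, 0, 0, 0, 0], [8.5, 0, 0, 0, 0, 0, 0], [8.5, 0, 0, 0, 0, 0, 0], [8.5, 0, 0, 0, 0, 0, 0]],
])

```text
time: 9.58
position: [0.5325, -0.294, 0.0475]
eef_rot: [0.725, 0.689, -0.0, -0.0]
force: [0.2, -0.1, 0.3]
opening: 0.0849
grip_force: 0.0
```

>>> carry_out([
  [[8.5, 0, 0, -2, 0, 0, 0], [8.5, 0, 0, -6, 0, 0, 0], [8.5, 0, 0, -10, 0, 0, 0], [8.5, 0, 0, -12, 0, 0, 0], [8.5, 0, 0, -12, 0, 0, 0]],
])

```text
time: 10.0
position: [0.5354, -0.2949, 0.1732]
eef_rot: [0.725, 0.689, 0.001, 0.004]
force: [0.3, -0.4, 0.1]
opening: 0.0848
grip_force: 0.0
```

```bash
python3 mv.py .4818 -.1495 .17 -.051; python3 - <<'E'
from h import *
t=capture("top");s=capture("side"); p=read_state()["position"]
a=[cv2.resize(c["pixels"][y:y+90,x:x+80],None,fx=5,fy=5,interpolation=cv2.INTER_CUBIC) for c,x,y in((s,305,130),(t,424,190))]
cv2.imwrite("pics/c6.png",np.hstack(a))
E
```

```text
now 10.0 [ 0.5354 -0.2949  0.1732] shift cm [14.25 -6.1   0.22] turn [ 0.009 -0.003  1.571] F [ 0.3 -0.4  0.1] q [ 0.76  0.48 -0.46  1.68  0.24  1.03  0.17]
```

View pics/c6.png

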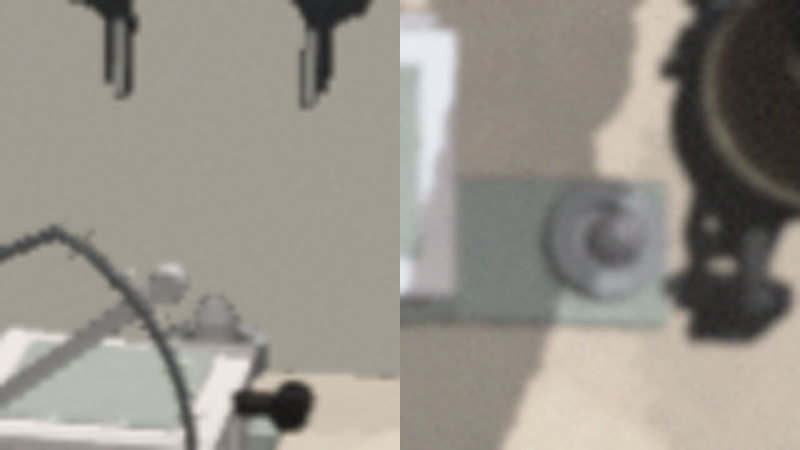

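The smaller core sits flat on the shoulder: the top crop has it at (608,242), concentric with the shaft. I'll move above the grip and turn the tool by 90°.

>>> carry_out([
  [[8.5, 14.2, -6.1, -3, 0, 0, 0], [8.5, 14.2, -6.1, -3, 0, 0, 0], [8.5, 14.2, -6.1, -3, 0, 0, 0], [8.5, 14.2, -6.1, -3, 0, 0, 0], [8.5, 14.2, -6.1, -3, 0, 0, 0.12]],
])

```text
time: 10.52
position: [0.4768, -0.1423, 0.1975]
eef_rot: [0.762, 0.648, -0.0, -0.002]
force: [0.2, 0.0, 0.7]
opening: 0.0852
grip_force: 0.0
```

>>> carry_out([
  [[8.5, 0, 0, 0, 0, 0, 0.6], [8.5, 0, 0, 0, 0, 0, 0.6], [8.5, 0, 0, 0, 0, 0, 0.6], [8.5, 0, 0, 0, 0, 0, 0.6], [8.5, 0, 0, 0, 0, 0, 0.6]],
])

```text
time: 10.93
position: [0.4778, -0.1489, 0.196]
eef_rot: [0.922, 0.386, -0.001, -0.001]
force: [-0.0, 0.9, 0.2]
opening: 0.0853
grip_force: 0.0
```

>>> carry_out([
  [[8.5, 0, 0, 0, 0, 0, 0.6], [8.5, 0, 0, 0, 0, 0, 0.6], [8.5, 0, 0, 0, 0, 0, 0.6], [8.5, 0, 0, 0, 0, 0, 0.6], [8.5, 0, 0, 0, 0, 0, 0.6]],
])

```text
time: 11.35
position: [0.4778, -0.1489, 0.1959]
eef_rot: [0.995, 0.096, -0.002, -0.001]
force: [0.2, 0.2, -0.0]
opening: 0.0847
grip_force: 0.0
```

>>> carry_out([
  [[8.5, 0, 0, 0, 0, 0, 0.25], [8.5, 0, 0, 0, 0, 0, 0.25], [8.5, 0, 0, 0, 0, 0, 0.25], [8.5, 0, 0, 0, 0, 0, 0.25]],
])

```text
time: 11.68
position: [0.4781, -0.1488, 0.1964]
eef_rot: [1.0, -0.023, -0.001, -0.0]
force: [0.7, -0.1, -0.6]
opening: 0.085
grip_force: 0.0
```

```bash
python3 mv.py .481 -.1495 .061 -.051
```

```text
now 11.6833 [ 0.4781 -0.1488  0.1964] shift cm [ 0.32  0.06 13.54] turn [-0.     0.002  0.005] F [ 0.7 -0.1 -0.6] q [ 0.44  0.25 -0.28  1.92  0.08  0.98 -1.49]
```

>>> carry_out([
  [[8.5, 0.3, 0.1, 2, 0, 0, 0], [8.5, 0.3, 0.1, 5, 0, 0, 0], [8.5, 0.3, 0.1, 8, 0, 0, 0], [8.5, 0.3, 0.1, 8, 0, 0, 0]],
])

```text
time: 12.02
position: [0.4781, -0.1494, 0.1126]
eef_rot: [1.0, -0.023, -0.004, -0.001]
force: [-1.5, 0.5, -0.1]
opening: 0.0845
grip_force: 0.0
```

>>> carry_out([
  [[8.5, 0, 0, 1.5, 0, 0, 0], [8.5, 0, 0, 3.5, 0, 0, 0], [8.5, 0, 0, 5.4, 0, 0, 0], [8.5, 0, 0, 5.4, 0, 0, 0]],
])

```text
time: 12.35
position: [0.4801, -0.1498, 0.0618]
eef_rot: [1.0, -0.024, -0.002, -0.001]
force: [-1.2, -0.5, 0.1]
opening: 0.085
grip_force: 0.0
```

>>> carry_out([
  [[1, 0, 0, 0, 0, 0, 0], [1, 0, 0, 0, 0, 0, 0], [1, 0, 0, 0, 0, 0, 0], [1, 0, 0, 0, 0, 0, 0], [1, 0, 0, 0, 0, 0, 0]],
], force=50)

```text
time: 12.77
position: [0.4824, -0.1504, 0.0647]
eef_rot: [1.0, -0.025, 0.001, 0.0]
force: [-0.4, 0.7, -1.1]
opening: 0.0252
grip_force: 0.0
```

>>> carry_out([
  [[1, 0, 0, 0, 0, 0, 0], [1, 0, 0, 0, 0, 0, 0], [1, 0, 0, 0, 0, 0, 0], [1, 0, 0, 0, 0, 0, 0], [1, 0, 0, 0, 0, 0, 0]],
])

```text
time: 13.18
position: [0.4823, -0.1504, 0.0645]
eef_rot: [1.0, -0.025, 0.001, 0.0]
force: [-1.0, 0.2, 5.8]
opening: 0.0209
grip_force: 52.0
```

```bash
python3 mv.py .481 -.1495 .061 -.051;python3 - <<'E'
from h import *
s=capture("side"); u=proj(s,read_state()["position"])[0];print(u)
crop(s,270,140,110,90,6,"pics/c7.png")
E
```

```text
now 13.1833 [ 0.4823 -0.1504  0.0645] shift cm [-0.13 -0.09  0.35] turn [ 0.    -0.001  0.001] F [-1.   0.2  5.8] q [ 0.4   0.44 -0.25  2.03  0.16  0.69 -1.57]
[361.88575117 217.38891343]
```

View pics/c7.png

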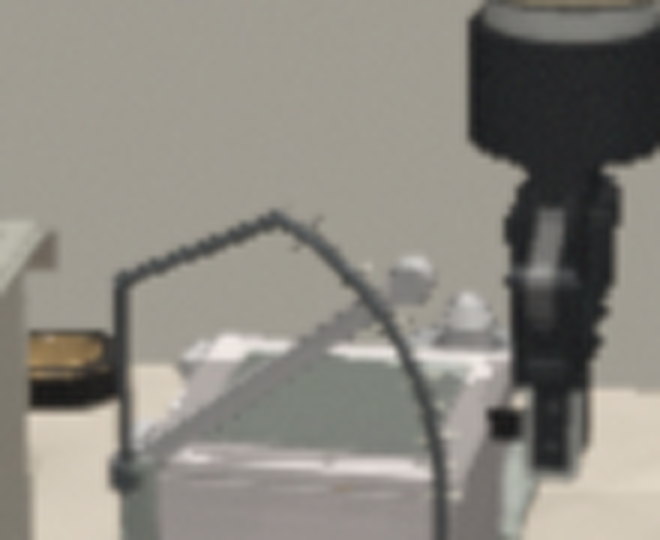

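The fingers pinch the roller at crop (560,430), with the opening at 20.9 mm and 52 N. Next I'll compute the arc rows about the hinge.

```bash
python3 - <<'E'
import numpy as np
from scipy.spatial.transform import Rotation as R
from station import read_state
s=read_state(); A=R.from_quat(s["eef_rot"]); h=np.array([.632,-.157,.08]); p=s["position"]; ax=R.from_euler("z",-.051).apply([0,1,0])
for th in (.03,.08,.13,.18,.22):
    r=R.from_rotvec(ax*th); print(th,(A.inv().apply(h+r.apply(p-h)-p)*100).round(2),(A.inv()*r*A).as_rotvec().round(3))
E
```

```text
0.03 [-0.04  0.   -0.45] [ 0.   -0.03 -0.  ]
0.08 [-0.07  0.   -1.2 ] [ 0.   -0.08 -0.  ]
0.13 [-0.07  0.   -1.96] [ 0.   -0.13 -0.  ]
0.18 [-0.03  0.   -2.71] [ 0.   -0.18 -0.  ]
0.22 [ 0.03  0.   -3.31] [ 0.   -0.22 -0.  ]
```

>>> carry_out([
  [[1, -0.04, 0, -0.45, 0, -0.03, 0], [1, -0.07, 0, -1.2, 0, -0.08, 0], [1, -0.07, 0, -1.96, 0, -0.13, 0], [1, -0.03, 0, -2.71, 0, -0.18, 0], [1, 0.03, 0, -3.31, 0, -0.22, 0]],
])

```text
time: 13.65
position: [0.4824, -0.1504, 0.0973]
eef_rot: [0.994, -0.025, -0.111, -0.003]
force: [1.5, -2.0, -3.8]
opening: 0.0209
grip_force: 50.8
```

>>> carry_out([
  [[1, -0.04, 0, -0.45, 0, -0.03, 0], [1, -0.07, 0, -1.2, 0, -0.08, 0], [1, -0.07, 0, -1.96, 0, -0.13, 0], [1, -0.03, 0, -2.71, 0, -0.18, 0], [1, 0.03, 0, -3.31, 0, -0.22, 0]],
])

```text
time: 14.07
position: [0.4895, -0.1508, 0.1291]
eef_rot: [0.975, -0.025, -0.22, -0.005]
force: [-0.9, -1.3, -3.4]
opening: 0.0205
grip_force: 50.8
```

>>> carry_out([
  [[1, -0.04, 0, -0.45, 0, -0.03, 0], [1, -0.07, 0, -1.2, 0, -0.08, 0], [1, -0.07, 0, -1.96, 0, -0.13, 0], [1, -0.03, 0, -2.71, 0, -0.18, 0], [1, -0.03, 0, -2.71, 0, -0.18, 0]],
])

```text
time: 14.48
position: [0.5003, -0.1514, 0.1532]
eef_rot: [0.951, -0.024, -0.308, -0.008]
force: [-6.7, -0.8, 0.0]
opening: 0.0211
grip_force: 50.9
```

```bash
python3 - <<'E'
from h import *
from scipy.spatial.transform import Rotation as R
s=capture("side");t=capture("top"); st=read_state(); p=st["position"]; M=R.from_quat(st["eef_rot"]).as_matrix()
g=p-.019*M[:,2]; h=np.array([.632,-.157,.08]); d=g-h
print(p,g,"tilt",np.arctan2(-M[2,0],M[0,0]), "cover ang",np.arctan2(d[2],-d[0]),"r",np.hypot(d[0],d[2]),st["force"],st["joint_pos"].round(2),st["opening"])
x=cv2.resize(s["pixels"][140:230,275:375],None,fx=5,fy=5,interpolation=cv2.INTER_CUBIC); y=cv2.resize(t["pixels"][190:280,360:420],None,fx=5,fy=5,interpolation=cv2.INTER_CUBIC)
cv2.imwrite("pics/c8.png",np.hstack([x,y]))
E
```

```text
[ 0.49998528 -0.15138313  0.15280137] [ 0.51104986 -0.15193866  0.16823725] tilt 0.6231156647558928 cover ang 0.6302737693772662 r 0.14971555715961654 [-3.14526809 -0.65677695 -1.0767922 ] [ 0.28  0.71 -0.19  1.45  0.15  1.61 -1.57] 0.020771610037376036
```

View pics/c8.png

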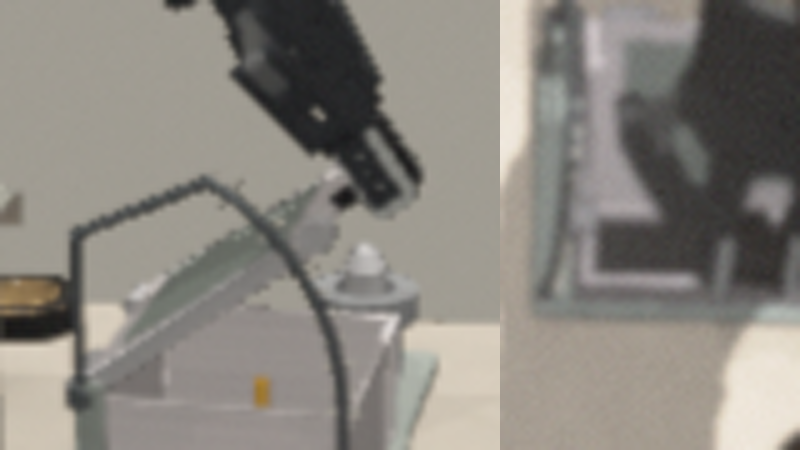

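The cover stands at about 0.63 rad. Its near edge runs along the index arm in the side crop, from (90,380) to (330,215). I'll refine the index angle by allowing a small image bias in the side camera.

```bash
python3 - <<'E'
from fit import *
m=model([0]*5); isS=np.array([o[0] is s for o,q in m])
def r2(p):
    r=res(p[:5]).reshape(-1,2); r[isS]+=p[5:7]; return np.r_[r.ravel(),p[5:7]*.3]
r=least_squares(r2,[.57,-.15,0,.6,0,0,0],loss="soft_l1"); p=r.x
print(p.round(4)); print(r2(p)[:28].reshape(-1,2).round(1).tolist()); J=r.jac; print("sd",np.sqrt(np.diag(np.linalg.inv(J.T@J))).round(4))
h=world(p,(.06,0,.08)); print("hinge",h)
# head only, side & top
for i in (7,13):
    o,q=m[i]
    f=least_squares(lambda a:(proj(o[0],world(p,model([0,0,0,a[0],0])[i][1]))[0]-o[1]+(p[5:7] if i==13 else 0)),[.6]); print(i,f.x,f.fun)
g=np.array([0.51105,-.15194,.16824])-h; print("cover",np.arctan2(g[2],-g[0]))
E
```

```text
[ 0.5724 -0.1538 -0.0506  0.6559 -0.0298  1.2292 -0.5381]
[[-0.1, 0.1], [-0.1, 0.0], [-0.2, -0.5], [-0.1, 0.2], [0.1, 0.3], [0.8, -0.4], [0.0, 0.4], [-0.1, -0.1], [0.9, -0.7], [2.6, -0.4], [-1.0, -0.8], [-1.2, 1.7], [-0.1, 0.6], [-0.2, 0.2]]
sd [0.001  0.0009 0.0106 0.0169 0.0023 0.6835 0.574 ]
hinge [ 0.63229756 -0.15681515  0.08      ]
7 [0.65316519] [-0.12132011 -0.01208657]
13 [0.6574642] [-0.21687032  0.1628354 ]
cover 0.6291196550562101
```

>>> carry_out([
  [[1, -0.03, 0, -0.38, 0, -0.025, 0], [1, -0.03, 0, -0.38, 0, -0.025, 0], [1, -0.03, 0, -0.38, 0, -0.025, 0], [1, -0.03, 0, -0.38, 0, -0.025, 0], [1, -0.03, 0, -0.38, 0, -0.025, 0]],
])

```text
time: 15.1
position: [0.5025, -0.1515, 0.1569]
eef_rot: [0.948, -0.024, -0.317, -0.008]
force: [-4.4, -1.6, -1.8]
opening: 0.0208
grip_force: 50.7
```

>>> carry_out([
  [[1, 0, 0, 0, 0, 0, 0], [1, 0, 0, 0, 0, 0, 0], [1, 0, 0, 0, 0, 0, 0], [1, 0, 0, 0, 0, 0, 0], [1, 0, 0, 0, 0, 0, 0]],
])

```text
time: 15.52
position: [0.5026, -0.1515, 0.1571]
eef_rot: [0.948, -0.024, -0.317, -0.008]
force: [-4.5, -2.5, -2.4]
opening: 0.0209
grip_force: 50.6
```

```bash
python3 - <<'E'
from h import *
from scipy.spatial.transform import Rotation as R
s=capture("side"); st=read_state(); p=st["position"]; M=R.from_quat(st["eef_rot"]).as_matrix()
g=p-.019*M[:,2]; d=g-np.array([.6323,-.157,.08])
print(g,"cover ang",np.arctan2(d[2],-d[0]),np.hypot(d[0],d[2]),st["force"],st["opening"],st["grip_force"],abs(st["dq"]).max())
x=s["pixels"][165:225,280:370].copy()
x=cv2.resize(x,None,fx=8,fy=8,interpolation=cv2.INTER_CUBIC)
# predicted cover left top edge & index bar for angle .655
w=-.0506; 
def W(r,y,a,n=0):
    q=np.array([.06-r*np.cos(a)+n*np.sin(a),y,.08+r*np.sin(a)+n*np.cos(a)]); return np.array([.5724+np.cos(w)*q[0]-np.sin(w)*q[1],-.1538+np.sin(w)*q[0]+np.cos(w)*q[1],q[2]])
px=lambda P:tuple(((proj(s,P)[0]+[1.2,-.5]-[280,165]+.5)*8).astype(int).tolist())
for a,c in((.575,(0,0,255)),(.655,(0,255,0)),(.735,(255,0,0))):
    cv2.line(x,px(W(0.09,-.067,a,.004)),px(W(.124,-.067,a,.004)),c,1); cv2.line(x,px(W(.124,.067,a,.004)),px(W(.124,-.067,a,.004)),c,1); 
cv2.imwrite("pics/c9.png",x)
E
```

```text
[ 0.51405862 -0.1520369   0.17225112] cover ang 0.6625463979689257 0.14997097371358925 [-4.68216977 -2.21470852 -3.04042776] 0.02050684072118617 50.629897713661194 0.0011815406905978031
```

View pics/c9.png

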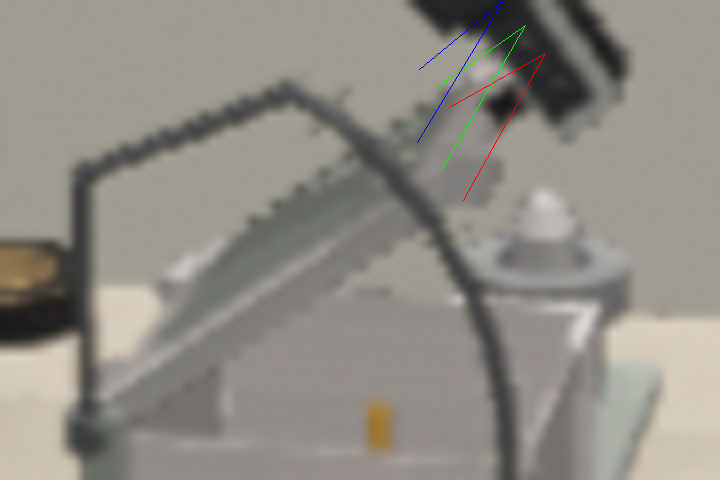

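The side view shows the cover edge running along the index bar, with its head at crop (480,180). The kinematic cover angle is 0.66, against about 0.655 for the index. I'll hold a little longer, then hand in.

>>> carry_out([
  [[1, 0, 0, 0, 0, 0, 0], [1, 0, 0, 0, 0, 0, 0], [1, 0, 0, 0, 0, 0, 0], [1, 0, 0, 0, 0, 0, 0], [1, 0, 0, 0, 0, 0, 0]],
])

```text
time: 15.98
position: [0.5026, -0.1515, 0.1571]
eef_rot: [0.948, -0.024, -0.317, -0.008]
force: [-5.2, -3.0, -2.9]
opening: 0.021
grip_force: 50.6
```

```bash
python3 -c "
from station import *
print(finish_job())"
```

```text
the job is handed in; nothing more can be done
None
```

I handed the job in at about 16 s; no verdict came back. The smaller core looked flat on the post's shoulder and had been let go, and the arm was holding the cover still at about 0.66 rad, against about 0.655 rad measured for the index arm.

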